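# Shut the kettle and switch it on

### The job

The electric kettle in the pottery studio stands ready, but its lid is still open. Push the lid over until it is fully shut, then press the switch on top of the handle fully down to start it. The kettle itself is never picked up: it stays standing upright on its power base, and the mug, the pump bottle and the brush jar stay where they are.

Things in the scene. Friction and masses are not known exactly. Their poses are not given: they have to be found in the camera images.
- kettle: Domed stainless kettle, loose on its base, 1.1 to 1.9 kg. Origin: centre of its underside (14 mm above the table); z up; own -x points to the handle, +x to the spout. Widest diameter 148, neck diameter 113, neck rim 139 above the origin. Black D-shaped handle on the -x side: its top arm is 30 wide, its upper face is 141 above the origin, and it runs out to x = -128 and then down.
- power_base: Flat round black power base on the table, fixed; diameter 160, 18 high with a low raised lip around the kettle's foot. Origin: centre of its underside; its cord leaves to its own +x and lies along the table, out of the way. The kettle can stand on it turned any way; its handle points to the robot or to either side.
- lid_hinge (a point): Middle of the lid's level hinge line on the kettle at the handle side of the neck: 58 mm from the kettle's axis towards the handle, 144 above the kettle's underside. Fixed to the kettle, axes as the kettle's (-x towards the handle).
- kettle_lid (a joint): Lid angle in rad: 0 = fully shut (level, on its stop), 1.57 = standing upright on its hinge, 1.85 = open stop, leaning back over the handle. A stiff hinge: the lid stays wherever it is left and takes about 0.075 N m (roughly 1 to 1.5 N near the lip) to move.
- lid_lip (a point): Upper (outer) face of the black lip at the lid's free edge, 115 mm from the hinge line. The lid is a shallow steel dome, diameter 110, its middle 58 mm from the hinge, 13.5 thick in the middle and 5 at the rim; the lip is 26 wide and reaches 125 mm from the hinge. The point's axes turn with the lid: x runs from hinge to lip, z out of the upper face (up when shut, towards the handle when the lid stands open).
- switch_pad (a point): Middle of the pressing area of the grey switch paddle on top of the handle, on its upper face. The paddle is 36 long, 22 wide, 6 thick; it starts 88 mm from the kettle's axis and runs outwards along the handle to about 123 mm, hinged at its inner end, its outer end raised when off. This point is about 114 mm from the kettle's axis and, when off, 154 above the kettle's underside; it goes down about 7 mm to on. The paddle is tilted when off, so push straight down.
- kettle_switch (a joint): Switch angle in rad: 0 = off (paddle raised), 0.26 = fully on (paddle level, on its stop). It stays where it is left and takes about 2 to 3 N at the pad.
- mug: Rust-brown glazed mug, bystander, loose; diameter 82, height 92, handle on its +y side. Origin: centre of its underside, z up.
- pump_bottle: White hand-soap pump bottle with black pump, bystander, loose; diameter 62, height 172, nozzle to its +x. Origin: centre of its underside, z up.
- brush_jar: Ochre stoneware jar with brushes and pencils standing in it, bystander, loose; diameter 80, jar 95 high, brushes to about 175. Origin: centre of its underside, z up.

How it is judged:
On the way, in this order (a step that is already met when the one before it is completed fails the run):
1. the lid is pushed fully shut while the switch is still off (value of joint kettle_lid below 0.06 rad and value of joint kettle_switch below 0.13 rad), for 0.2 s.
2. the switch is pressed fully down with the lid shut (value of joint kettle_switch above 0.21 rad and value of joint kettle_lid below 0.06 rad), for 0.2 s.
At the end, for the whole second after the job is handed in: The lid is shut (within 0.06 rad of its stop), the switch is on (0.21 rad or more of its 0.26), the kettle is at rest upright (within 0.03 rad) and seated on its base (within 10 mm of its centre, not raised by 4 mm), and the three bystanders stand upright (all of step 2 and angle between kettle's own z axis and vertical below 0.03 rad and horizontal distance between kettle and power_base below 0.01 m and z of kettle in the frame of power_base below 0.018 m and linear speed of kettle below 0.01 m/s and angle between each of mug, pump_bottle, brush_jar's own z axis and vertical below 0.1 rad); the robot touches nothing.
It fails at once if the kettle is switched on while the lid is open (value of joint kettle_switch above 0.13 rad and value of joint kettle_lid above 0.12 rad).
It fails at once if the kettle is lifted off its base (z of kettle in the frame of power_base above 0.024 m).
It fails at once if the kettle is tipped (angle between kettle's own z axis and vertical above 0.12 rad).
It fails at once if the mug, the pump bottle or the brush jar is shifted or knocked over (distance of any of mug, pump_bottle, brush_jar from where it was at the start of the episode above 0.03 m).
It also fails if it takes over 43 s, if anything falls off the work surface, if the arm or the gripper's body presses on something with over 40 N, if the wrist force passes 120 N, or if a joint passes its speed limit or range.

### The arm

A 6-joint arm with a two-finger parallel gripper is mounted at the origin on the work surface. World frame = base frame: x ahead of the robot, y to its left, z up, the work surface at z = 0. Lengths are in m, angles in rad, forces in N, time in s.
With the tool pointing down it reaches from about 0.2 to 0.875 m from the base axis. Payload 3.4 kg.
Tool frame: the origin (TCP) lies between the finger pads; the fingertips stand 25 mm ahead of it and the grasp point (between the pads) lies 6 mm ahead of it (r.nose_length is the z of the fingertips in the tool frame, in m); z points along the fingers, y is the line along which they close (so a half turn about z gives the same grasp; the last joint's range is limited). The gripper opens to 94 mm and grips with 3 to 60 N. Pads are 16 mm wide; open, the fingers measure 119 mm over their backs; the gripper's body (75 mm by 177 mm) begins 78 mm behind the grasp point.
Start: joints at [-1.288, 0.276, 1.505, -0, 1.361, -0.121], TCP at [0.226, -0.529, 0.23] pointing down, gripper open.
Joint ranges: [-2.89, 2.89], [-0.75, 2.08], [0.22, 2.7], [-1.18, 4.32], [0.11, 2.71], [-2.7, 2.7]. Speed limits (rad/s): [2.57, 2.57, 3.14, 3.14, 3.14, 3.14].

### API

Orientations are given as a unit quaternion [w, x, y, z].
In Python, from plant import r, gripper_to, inverse_kinematics, vision, models, telemetry gives the robot as it stands. Calls block until the motion is done:
- r.move_to(position, orientation): joint-space move of the TCP to a pose.
- r.move_l(position, rot=None, vel=0.15, guard=None): straight line of the TCP; rot=None keeps the orientation; vel is the mean speed in m/s. With guard (N) it stops when the force on the tool has changed by that much, and returns True; else False.
- r.movej(angles): joint-space move.
- gripper_to(opening, f_grip=None): finger opening in m; f_grip is the grip in N (None keeps the last); returns when the fingers have stopped.
- r.hold(seconds).
- inverse_kinematics(position, orientation): joint angles nearest the present ones, or None.
- vision.snapshot(name): name is "side" or "top"; returns the picture (480x640x3 uint8, red, green, blue); there is no depth.
- vision.get_calibration(name): a dict with "fx", "fy", "cx", "cy" (pixels), "position" and "orientation" of the camera in the world. Camera axes: x right, y down, z forward; pixel columns grow to the right and rows downward; lengths in m; the calibration is good to about 2 mm. A picture is of the moment at which its call begins. get_calibration takes no time and is no camera call.
A pose or a line that the arm cannot do raises r.PlanningError and nothing moves.
- r.sign_off(): hands the job in; it is judged then, once.
Trained networks look in the newest picture that a camera, given by its name, has taken for a name from the list of things; names that differ only in an ending like _2 or _b are one class to them, and where a whole thing is asked for, a point or a joint stands for the part that bears it (a point fixed in the world has none). Each returns a list of dicts, best first, with "score" (0 to 1); they miss things now and then, are a little off and sometimes report something else, mostly with a low value. They report only what shows in the picture. A call takes as long as a camera call.
- models.boxes_of(thing, camera): "at" ([x, y, z] in m, in world coordinates, good to about 4 mm: the middle of the surface that is visible of it).
- models.regions_of(thing, camera): "pixels" (480x640 bool, what is visible of it).
- models.mark_of(thing, camera): "at" ([x, y, z] in m, in world coordinates, good to about 4 mm: a listed point, or the origin of a listed thing).
Readings, each from a call of its own:
- telemetry.current_t(): time.
- telemetry.current_joints(): joint angles.
- telemetry.current_dq(): joint speeds.
- telemetry.current_joint_efforts(): joint torques, N m.
- telemetry.current_ee_pos(): TCP position.
- telemetry.current_tool_rot(): TCP orientation.
- telemetry.current_wrist_force(): force on the tool from outside, world axes, zero at the start.
- telemetry.current_torque(): the same for the moment, N m.
- telemetry.current_opening(): finger opening in m.
- telemetry.current_finger_force(): force on a finger pad.
Only numpy, scipy, OpenCV 4.12 (cv2) and the standard library are available. Lean on these libraries where they do the work, as an engineer would, in place of code of your own. Each camera call takes 0.05 s, during which the arm holds its last target. There are 200 camera calls.

## Working session

There is one attempt and no reset: what is moved stays moved. The work goes in short steps, each a Python script; the robot and the scene stay as the last script left them, time stands still between calls to the robot, and variables do not carry over. Pictures are saved under pics/ and viewed, at most 10 in all, crops included, and the job is handed in when it is done.

```bash
mkdir -p pics; python3 - <<'E'
from plant import r, vision, models, telemetry
import cv2, numpy as np
for c in ("side","top"):
    im=vision.snapshot(c); cv2.imwrite(f"pics/a_{c}.png",im[:,:,::-1])
    k=vision.get_calibration(c); print(c,k)
    for t in ("kettle","power_base","lid_hinge","lid_lip","switch_pad","mug","pump_bottle","brush_jar"):
        print(t,[(np.round(d["at"],3).tolist(),round(d["score"],2)) for d in models.mark_of(t,c)[:2]])
print(telemetry.current_t(),r.nose_length, telemetry.current_tool_rot())
E
```

```text
side {'fx': 489.5665573277527, 'fy': 489.5665573277527, 'cx': 322.6558541088125, 'cy': 244.17387153857314, 'position': array([-0.0454601 ,  0.79843293,  0.72885956]), 'orientation': array([ 0.16427606, -0.29672792,  0.81294105, -0.47338438])}
kettle [([0.606, -0.074, 0.018], 0.58), ([0.511, 0.352, 0.002], 0.5)]
power_base [([0.606, -0.074, 0.002], 0.79)]
lid_hinge [([0.576, -0.126, 0.157], 0.88), ([0.659, -0.359, 0.004], 0.27)]
lid_lip [([0.592, -0.093, 0.267], 0.75)]
switch_pad [([0.542, -0.177, 0.168], 0.38)]
mug [([0.662, -0.358, 0.003], 0.57)]
pump_bottle [([0.509, 0.355, -0.001], 0.69)]
brush_jar []
top {'fx': 502.65682462352066, 'fy': 502.65682462352066, 'cx': 321.9235987006522, 'cy': 244.16660859178586, 'position': array([ 0.37343407, -0.00353969,  1.20406565]), 'orientation': array([ 0.07486014, -0.69566857,  0.71023403, -0.07751655])}
kettle []
power_base []
lid_hinge [([0.576, -0.127, 0.158], 0.6)]
lid_lip [([0.592, -0.097, 0.271], 0.77)]
switch_pad [([0.545, -0.176, 0.168], 0.61), ([0.508, 0.353, -0.002], 0.16)]
mug [([0.656, -0.357, 0.005], 0.88)]
pump_bottle [([0.511, 0.352, 0.001], 0.56)]
brush_jar [([0.491, -0.34, -0.005], 0.89)]
0.9 0.025 [5.03325243e-05 9.79688342e-01 2.00526181e-01 1.57946742e-05]
```

```bash
python3 -c "
import cv2,numpy as np
a=cv2.imread('pics/a_side.png');b=cv2.imread('pics/a_top.png')
cv2.imwrite('pics/ab.png',cv2.resize(np.hstack([a,b]),(800,300),interpolation=cv2.INTER_AREA))"
```

```text
(no output)
```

View pics/ab.png

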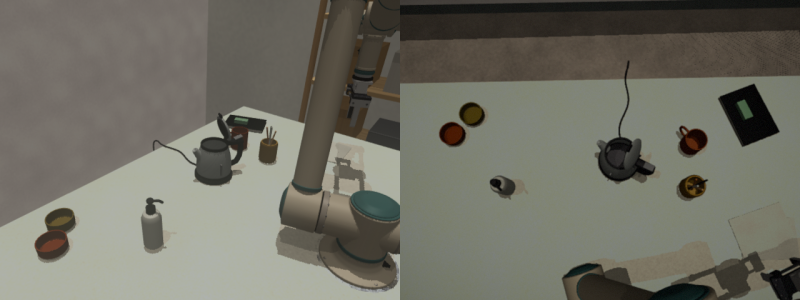

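The pictures match the networks' reports. In the half-scale top view the kettle is at about (622,158) with its handle towards the lower right, in the (-0.52,-0.85) direction. The lid stands at about 1.26 rad, and the jar (692,186) and mug (692,142) are clear of the handle. Next I close the fingers and push the lid along its arc from the handle side.

```bash
cat >h.py <<'E'
from plant import r, gripper_to, inverse_kinematics, vision, models, telemetry
import cv2, numpy as np
from scipy.spatial.transform import Rotation as R
s=np.array([.52,.854,0]); H=np.array([.576,-.1265,.158]); Z=np.array([0,0,1.])
Q=R.from_matrix(np.c_[s,np.cross(-Z,s),-Z]).as_quat(scalar_first=True)
def tcp(fwd,up):  # centre of fingertips fwd of hinge, up above hinge
    return H+s*fwd+Z*(up+r.nose_length)
E
python3 - <<'E'
from h import *
gripper_to(0.0)
p=telemetry.current_ee_pos(); p[2]=.36; r.move_l(p,vel=.2)
r.move_to(tcp(-.035,.18),Q)
r.move_l(tcp(-.035,.095),vel=.1)
print(telemetry.current_t(),telemetry.current_ee_pos(),telemetry.current_wrist_force())
im=vision.snapshot("side"); cv2.imwrite("pics/b.png",cv2.resize(im[180:340,260:460,::-1],(800,640))[:600])
for t in ("lid_hinge","lid_lip","switch_pad"): print(t,[(np.round(d["at"],3).tolist(),round(d["score"],2)) for d in models.mark_of(t,"side")[:2]])
E
```

```text
5.9333 [ 0.55819965 -0.1566101   0.27871478] [ 0.10060557 -0.21968269 -1.00349547]
lid_hinge [([0.577, -0.12, 0.158], 0.63)]
lid_lip [([0.595, -0.093, 0.266], 0.86)]
switch_pad [([0.546, -0.174, 0.169], 0.59)]
```

View pics/b.png

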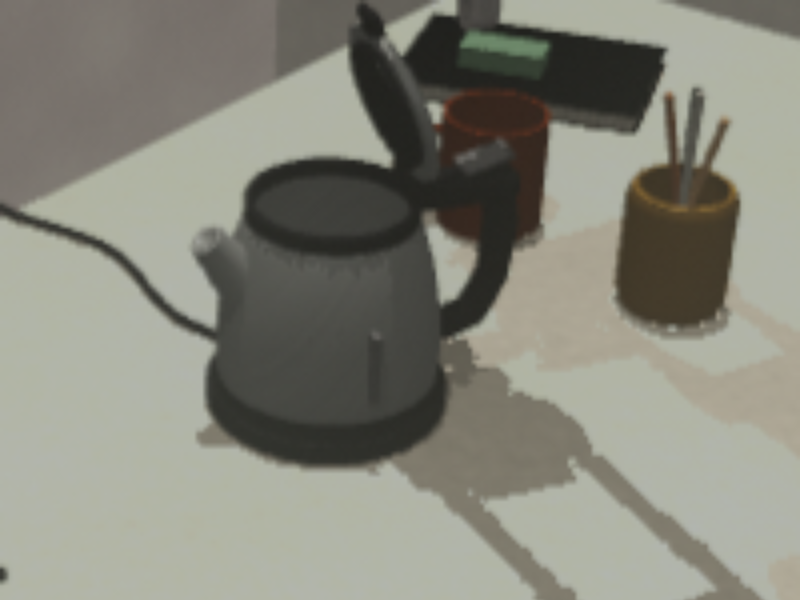

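The close-up shows the lid leaning forward, its tip at crop (365,15), and the raised paddle at (485,155). The gripper isn't in the picture where I'd expect it, so I'll project the TCP and look at the full frame.

```bash
python3 - <<'E'
from h import *
print(telemetry.current_ee_pos(),telemetry.current_joints(),telemetry.current_opening())
ims=[]
for c in ("side","top"):
    im=vision.snapshot(c)[:,:,::-1].copy(); k=vision.get_calibration(c)
    Rm=R.from_quat(k["orientation"],scalar_first=True)
    q=Rm.inv().apply(telemetry.current_ee_pos()-k["position"]); u=(k["fx"]*q[0]/q[2]+k["cx"],k["fy"]*q[1]/q[2]+k["cy"]); print(c,u)
    cv2.circle(im,(int(u[0]),int(u[1])),4,(0,0,255),1); ims.append(im[60:360,200:600])
cv2.imwrite("pics/c.png",np.hstack(ims))
E
```

```text
[ 0.5581215  -0.15647046  0.27869347] [-3.93357384e-01  2.59879765e-01  1.40895317e+00  7.83061040e-06
  1.47140860e+00  1.53505039e-01] 0.0003235555280433943
side (np.float64(379.23140406123457), np.float64(176.43654769713527))
top (np.float64(400.48578475144575), np.float64(252.17550048452122))
```

View pics/c.png

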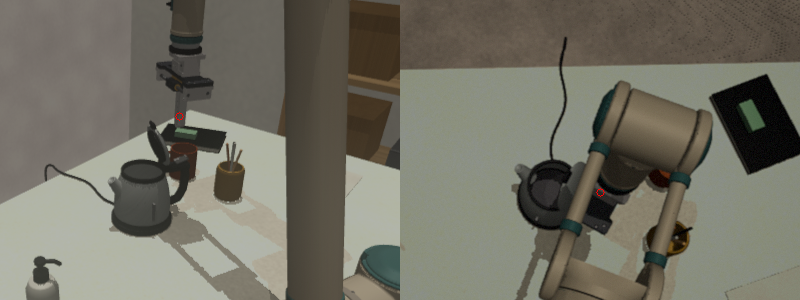

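The fingertip is where commanded, at crop (181,127), directly behind the lid, whose tip is at (152,123). Now I sweep the lid along its arc.

```bash
python3 - <<'E'
from h import *
d,t=.009,.005
for th in np.linspace(1.4,.1,12):
    rr=np.interp(th,[0,1.3],[.122,.102])
    f=rr*np.cos(th)-t*np.sin(th)-d; u=rr*np.sin(th)+t*np.cos(th)
    g=r.move_l(tcp(f,u),vel=.07,guard=10)
    print(round(th,2),g,np.round(telemetry.current_wrist_force(),1))
    if g: break
else:
    g=r.move_l(tcp(.112,-.025),vel=.03,guard=10)
    print(g,telemetry.current_ee_pos()[2]-.025-H[2],np.round(telemetry.current_wrist_force(),1))
    r.hold(.4)
print(telemetry.current_t())
E
```

```text
1.4 False [ 0.9  0.6 -0.6]
1.28 False [0.1 0.1 1.3]
1.16 False [ 0.1 -0.4 -0.9]
1.05 False [-1.  -0.   0.4]
0.93 False [-0.3  0.6  0.9]
0.81 False [ 0.2 -0.4  1.5]
0.69 False [ 0.1 -0.5  0.5]
0.57 False [-0.1 -0.2 -0. ]
0.45 False [0.1 0.8 0.2]
0.34 False [ 0.4  0.  -0.6]
0.22 False [0.2 0.4 0.4]
0.1 False [-0.3 -0.3  0.1]
True 0.005337667472835955 [-1.3  0.2  6.1]
11.725
```

```bash
python3 - <<'E'
from h import *
r.move_l(tcp(.105,.10),vel=.15); r.move_l(tcp(-.058,.10),vel=.15)
im=vision.snapshot("side")
for t in ("lid_hinge","lid_lip","switch_pad","kettle"): print(t,[(np.round(d["at"],3).tolist(),round(d["score"],2)) for d in models.mark_of(t,"side")[:2]])
cv2.imwrite("pics/d.png",cv2.resize(im[160:310,270:470,::-1],(800,600),interpolation=cv2.INTER_CUBIC)); print(telemetry.current_t())
E
```

```text
lid_hinge [([0.578, -0.122, 0.158], 0.89)]
lid_lip [([0.635, -0.024, 0.158], 0.95)]
switch_pad [([0.546, -0.172, 0.166], 0.58)]
kettle [([0.602, -0.071, 0.016], 0.87)]
14.0
```

View pics/d.png

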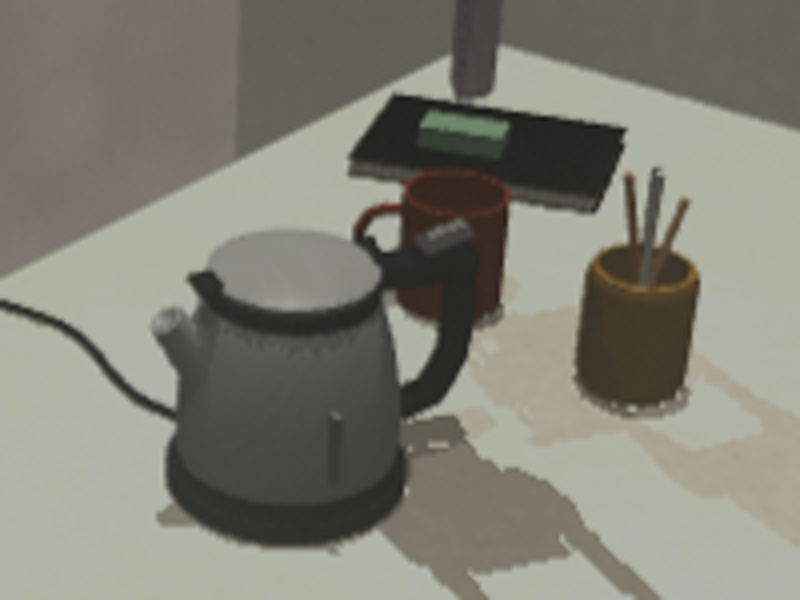

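The lid is shut: the lip at crop (205,285) is level with the rim, and the 10 N guard tripped on its stop. The paddle is still raised at (443,235). Next I press it straight down.

```bash
python3 - <<'E'
from h import *
r.move_l(tcp(-.057,.025),vel=.1)
g=r.move_l(tcp(-.057,-.012),vel=.02,guard=9)
print(g,telemetry.current_ee_pos()[2]-.025-H[2],np.round(telemetry.current_wrist_force(),1)); r.hold(.4)
print(np.round(telemetry.current_wrist_force(),1))
r.move_l(tcp(-.057,.10),vel=.15)
im=vision.snapshot("side")
for t in ("lid_lip","switch_pad","kettle","power_base"): print(t,[(np.round(d["at"],3).tolist(),round(d["score"],2)) for d in models.mark_of(t,"side")[:2]])
cv2.imwrite("pics/e.png",cv2.resize(im[160:310,270:470,::-1],(800,600),interpolation=cv2.INTER_CUBIC)); print(telemetry.current_t())
E
```

```text
True 0.0031590036845042524 [-0.5 -0.   5. ]
[-0.9  0.4  5.2]
lid_lip [([0.633, -0.026, 0.159], 0.7)]
switch_pad [([0.545, -0.174, 0.162], 0.53), ([0.603, -0.077, 0.0], 0.53)]
kettle [([0.602, -0.071, 0.016], 0.68)]
power_base [([0.602, -0.077, -0.005], 0.94)]
17.4833
```

View pics/e.png

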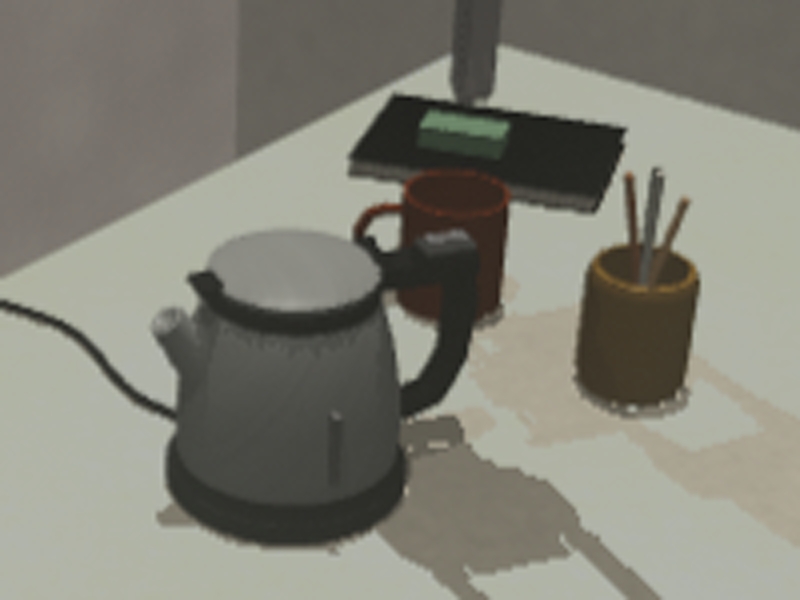

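The paddle is now level at crop (445,243), and the press stopped at 161 mm, the height expected when it is fully on. The lid is still shut and nothing else has moved, so I'm handing in.

```bash
python3 -c "
from plant import r
print(r.sign_off())"
```

```text
the job is handed in; nothing more can be done
None
```

I pushed the lid shut, then pressed the switch fully down, and handed the job in at about 17.5 s; the last camera view showed the kettle on its base and the mug and brush jar unmoved (the pump bottle was out of that view, and the arm never went near it), but no verdict came back.

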